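# Stopper the sauce carafe

### The arm

A 6-joint arm with a two-finger parallel gripper is mounted at the origin on the work surface. World frame = base frame: x ahead of the robot, y to its left, z up, the work surface at z = 0. Lengths are in m, angles in rad, forces in N, time in s.
With the tool pointing down it reaches from about 0.375 to 0.9 m from the base axis. Payload 3.1 kg.
Tool frame: the origin (TCP) lies between the finger pads; the fingertips stand 8 mm ahead of it and the grasp point (between the pads) lies 11 mm behind it; z points along the fingers, y is the line along which they close (so a half turn about z gives the same grasp; the last joint's range is limited). The gripper opens to 87 mm and grips with 3 to 60 N. Pads are 19 mm wide; open, the fingers measure 117 mm over their backs; the gripper's body (75 mm by 190 mm) begins 51 mm behind the grasp point.
Start: joints at [1.145, 0.527, 1.433, -0, 1.181, -0.178], TCP at [0.153, 0.606, 0.231] pointing down, gripper open.
Joint ranges: [-3.08, 3.08], [-0.75, 2.2], [0.22, 2.44], [-1.43, 4.57], [0, 2.65], [-2.85, 2.85]. Speed limits (rad/s): [2.79, 2.79, 3.14, 3.14, 3.14, 3.14].

### API

Orientations are given as a unit quaternion [x, y, z, w].
In Python, from rig import robot gives the robot as it stands.
- The arm moves only by the tool move_arm, never from a script. Its argument "motion" is text: rows parted by semicolons, each of 5 numbers parted by spaces: the opening, from -1 (shut) to 1 (fully open), then the shift along the tool's x, y, z normalised to -1 to 1, where 1 is 0.2 m, then the turn about the tool's z normalised to -1 to 1, where 1 is pi rad. A call has 1 to 12 rows; each row is the pose to reach, as a shift and turn from the pose commanded when the call began, along the tool's axes at that moment, turning the shorter way round; what a row does not reach only later rows make up. A row lasts 1/12 s, in which the tool goes at most 41.7 mm and 7.16 degrees, less where a joint would pass 70% of its speed; a pose out of reach is approached as far as the arm can. A call with a number of a shift or a turn outside -1 to 1 is refused whole. A call with a gripper value outside its range is refused whole. The fingers move at their own pace and stop on an object; "newtons" is the grip in N (left out, the last holds). Time passes only in rows, so rows that repeat a pose let the fingers close. It gives the time, the measured TCP pose, the force, the opening and the grip force at its end, in the units of the state.
- robot.get_obs(): the state, without advancing time (a new reading comes with each control period).
- robot.camera(name): name is "scene" or "top" or "wrist"; returns (picture, depth): 480x640x3 uint8, red, green, blue; 480x640 float32, m along the optical axis (not along the pixel's ray), 0 where there is no reading.
- robot.camera_model(name): a dict with "mtx" (3x3 intrinsics, pixels), "position" and "attitude" of the camera in the world. Camera axes: x right, y down, z forward; pixel columns grow to the right and rows downward; lengths in m; the calibration is good to about 2 mm. A picture is of the moment at which its call begins: read the wrist's pose just before it. camera_model takes no time and is no camera call; for the wrist camera it gives the pose at the moment of the call.
- robot.hand_in(): hands the job in; it is judged then, once.
The state is a dict: "time": time; "q": joint angles; "joint_velocities": joint speeds; "joint_torque": joint torques, N m; "position": TCP position; "tool_rot": TCP orientation; "ft_force": force on the tool from outside, world axes, zero at the start; "moment": the same for the moment, N m; "grip_width": finger opening in m; "grip_force": force on a finger pad.
Only numpy, scipy, OpenCV 4.12 (cv2) and the standard library are available. Lean on these libraries where they do the work, as an engineer would, in place of code of your own. Each camera call takes 0.05 s, during which the arm holds its last target. There are 200 camera calls.

### The job

The long-handled stopper of the white sauce carafe lies in the utensil rest. Stand it upright, plug down, in the empty hole of the white rack and let go of it, then take it again by its handle and set it in the neck of the carafe inside the splash guard, fully home with its collar down on the rim; lower it in, do not drop it. Leave the carafe standing upright where it is and do not disturb the tube, the jar or the sauce bottle.

Things in the scene. Friction and masses are not known exactly. Their poses are not given: they have to be found in the camera images.
- stopper: Stopper, 106 mm long, 90 g, round about its z axis. Origin: centre of the plug's small end. Along z: dark rubber plug 0 to 30 mm (diameter 18 mm at the end, 21 at 3 mm, tapering up to 27 mm); steel collar 30 to 36 mm, diameter 40; straight wooden handle 36 to 106 mm, diameter 22. Starts lying level in the rest, axis 45 mm above the table, handle pointing roughly away from the robot.
- rest: Fixed steel utensil rest: base 118 x 50 x 6 mm and two notched supports 8 mm thick, 50 wide, 45 high, at its x = +29 mm (under the plug) and -45 mm (under the handle end). Origin under the middle of its base; the stopper lies along its x, handle to -x, and can be taken between collar and end support (stopper z 46 to 90 mm).
- rack: White plastic rack block, fixed, 75 (x) x 175 (y) x 50 mm high, with two round holes of 32 mm diameter, 40 mm deep, 90 mm apart along its y. Origin under its middle.
- rack_hole0 (a point): Centre of the mouth of the rack's empty hole, at the rack's top face, 50 mm above the table; at y = -45 mm of the rack. The stopper's collar comes to rest on the face around it.
- tube: Capped grey topping tube, 29 mm diameter, 70 mm tall, standing in the rack's other hole (rack y = +45 mm) and showing 30 mm above it. Origin at the centre of its foot. To be left alone.
- carafe: White ceramic carafe, loose, 0.75 kg: round body of 84 mm diameter, shoulder from 55 to 85 mm, straight neck 85 to 130 mm high, outer diameter 39 mm, bore 31 mm and 45 mm deep. Origin at the centre of its underside, 4 mm above the table.
- carafe_rim (a point): Centre of the carafe's mouth, level with the rim, 130 mm above the carafe's origin (134 mm above the table).
- guard: Fixed metal splash guard on three sides of the carafe: floor plate 140 (x) x 158 (y) x 4 mm, walls 4 mm thick and 200 mm high centred at x = -66 mm (robot side) and y = +77 and -77 mm; open to +x and above. Origin under the middle of the floor plate. A tilted hand cannot get to the neck; fingers closing along the guard's y have room.
- jar: Amber jar with steel lid, 68 mm diameter, 85 mm tall, loose, to be left alone. Origin at the centre of its underside.
- sauce: Black squeeze bottle standing on its cap, 64 mm diameter, 155 mm tall, loose, to be left alone. Origin at the centre of its underside.
Things that resemble listed ones, but are neither listed nor needed, are in the scene too. What is shaped like the stopper but blue is not meant.

How it is judged:
On the way, in this order (a step that is already met when the one before it is completed fails the run):
1. the stopper stands upright, plug down, in the empty hole of the rack and is released (z of stopper in the frame of rack_hole0 below -0.024 m and horizontal distance between stopper and rack_hole0 below 0.008 m and angle between stopper's own z axis and vertical below 0.15 rad and contact force between each of the arm, the fingers and stopper below 0.05 N), for 0.2 s.
2. the stopper is out of the rack and seated in the carafe's neck (z of stopper in the frame of carafe_rim between -0.036 and -0.0265 m and horizontal distance between stopper and carafe_rim below 0.006 m and angle between the z axis of stopper and the z axis of carafe, either way round below 0.1 rad and angle between stopper's own z axis and vertical below 0.12 rad), for 0.2 s.
At the end, for the whole second after the job is handed in: Stopper upright (0.12 rad), at rest, in line with the neck (0.1 rad, 6 mm), plug end 26.5 to 36 mm below the rim; carafe upright (0.06 rad), within 30 mm of its start and 50 mm of the guard's origin; tube within 20 mm, jar and sauce bottle within 25 mm of their starts, upright (0.2 rad) (all of step 2 and linear speed of stopper below 0.02 m/s and angle between carafe's own z axis and vertical below 0.06 rad and distance between carafe and guard below 0.05 m and distance of carafe from where it was at the start of the episode below 0.03 m and distance of tube from where it was at the start of the episode below 0.02 m and distance of each of jar, sauce from where it was at the start of the episode below 0.025 m and angle between each of tube, jar, sauce's own z axis and vertical below 0.2 rad); the robot touches nothing.
It fails at once if the carafe is tipped by more than 0.3 rad (angle between carafe's own z axis and vertical above 0.3 rad).
It fails at once if the tube, the jar or the sauce bottle is tipped over (0.6 rad) or moved by more than 50 mm (angle between any of tube, jar, sauce's own z axis and vertical above 0.6 rad or distance of any of tube, jar, sauce from where it was at the start of the episode above 0.05 m).
It fails at once if the stopper is dropped into the carafe (let go and falling faster than 0.45 m/s at the neck, as from 10 mm) (linear speed of stopper above 0.45 m/s and distance between stopper and carafe_rim below 0.06 m and contact force between the fingers and stopper below 0.05 N).
It also fails if it takes over 72 s, if anything falls off the work surface, if the arm or the gripper's body presses on something with over 40 N, if the wrist force passes 120 N, or if a joint passes its speed limit or range.

## Working session

There is one attempt and no reset: what is moved stays moved. The work goes in short steps, Python scripts to look and compute and a tool call to move; the robot and the scene stay as the last step left them, time stands still between calls to the robot, and variables do not carry over. Pictures are saved under pics/ and viewed, at most 12 in all, crops included, and the job is handed in when it is done.

Besides the shell and the picture viewer there is one more tool, called after "Call:" by a JSON object that holds its "op" and its "data". move_arm: Moves the arm, as the interface text tells. Its arguments: {"type":"object","properties":{"motion":{"type":"string"},"newtons":{"type":"number"}},"required":["motion"]}

```bash
mkdir -p pics; cat > h.py <<'E'
import numpy as np,cv2
from scipy.spatial.transform import Rotation as R
from rig import robot
def cam(n):
    m=robot.camera_model(n); p,d=robot.camera(n)
    return m,p,d
def rot(m):
    a=np.array(m["attitude"],float)
    return a if a.shape==(3,3) else R.from_quat(a).as_matrix()
def cloud(m,d):
    K=np.array(m["mtx"]); v,u=np.mgrid[:d.shape[0],:d.shape[1]]
    P=np.stack([(u-K[0,2])/K[0,0]*d,(v-K[1,2])/K[1,1]*d,d],-1)
    return P@rot(m).T+np.array(m["position"])
E
python3 - <<'E'
from h import *
for n in("top","scene"):
    m,p,d=cam(n); cv2.imwrite(f"pics/{n}0.png",p[...,::-1]); np.savez(f"{n}0.npz",p=p,d=d,P=cloud(m,d))
    print(n,m["position"],m["attitude"],m["mtx"])
o=robot.get_obs();print(o["time"],o["position"],o["tool_rot"])
E
```

```text
top [ 0.39367701 -0.01501557  1.07300475] [-0.69426233  0.71320816 -0.06233142  0.07381555] [[542.54706865   0.         300.51262415]
 [  0.         542.54706865 242.5543176 ]
 [  0.           0.           1.        ]]
scene [ 1.1901932  -0.36068603  0.55400112] [ 0.75482496  0.43395589 -0.2550201  -0.42057855] [[484.70524956   0.         328.53039515]
 [  0.         484.70524956 238.87772846]
 [  0.           0.           1.        ]]
0.1 [0.15236177 0.6054634  0.22966826] [ 1.23076013e-01  9.92396753e-01 -9.43400534e-04 -2.98540743e-04]
```

View pics/top0.png

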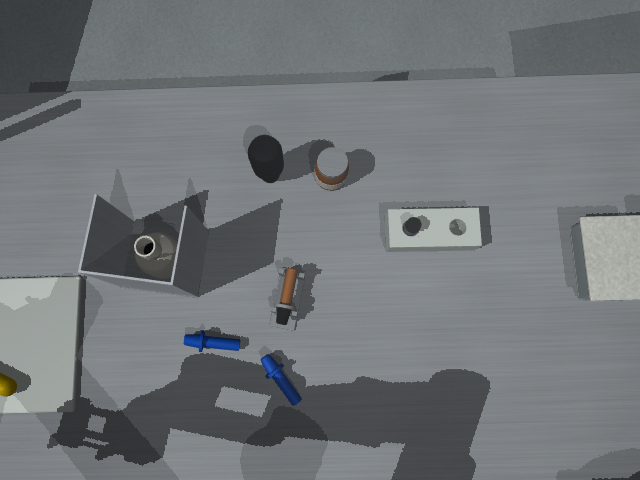

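View pics/scene0.png

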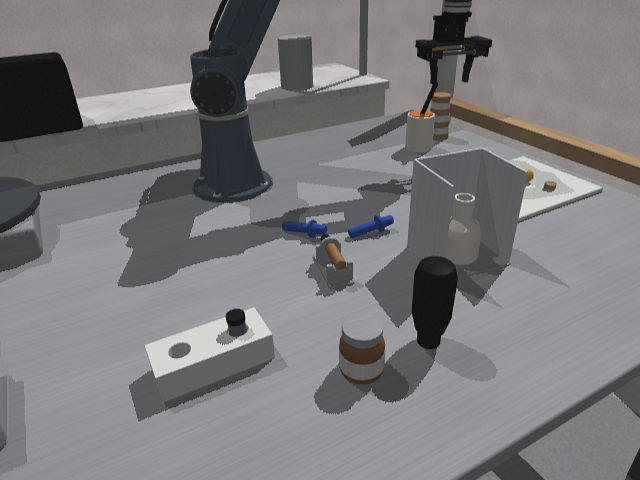

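The top view shows the wooden stopper at about (288,293) with its plug at (283,315), the empty hole at (457,227), the tube at (412,226) and the carafe mouth at (147,246) inside the guard. The scene view agrees: the empty hole is at (180,350) and the carafe rim at (464,198).

```bash
cat >> h.py <<'E'
def ray(m,uv,z):
    K=np.array(m["mtx"]); uv=np.atleast_2d(uv).astype(float)
    d=np.c_[(uv-K[[0,1],[2,2]])/K[[0,1],[0,1]],np.ones(len(uv))]@rot(m).T
    c=np.array(m["position"]); return c+d*((z-c[2])/d[:,2])[:,None]
def big(mask):
    n,l,s,c=cv2.connectedComponentsWithStats(mask.astype(np.uint8)); i=1+s[1:,4].argmax(); return l==i
def toolmove(dxyz,o):
    return R.from_quat(o["tool_rot"]).inv().apply(dxyz)/0.2
E
python3 - <<'E'
from h import *
T=np.load("top0.npz");S=np.load("scene0.npz")
mt=robot.camera_model("top");ms=robot.camera_model("scene")
def crop(a,u0,u1,v0,v1):
    z=np.zeros(a.shape,bool); z[v0:v1,u0:u1]=a[v0:v1,u0:u1]; return z
p=T["p"].astype(int);P=T["P"]
h=big(crop((p[...,0]>p[...,2]+40),260,320,255,335)); 
print("table z",np.median(P[350:360,330:345,2]))
v,u=np.nonzero(h); r=cv2.minAreaRect(np.c_[u,v].astype(np.float32)); print("handle rect px",r, "z max",np.percentile(P[h][:,2],[10,50,95]))
X=ray(mt,cv2.boxPoints(r),0.052); print("corners",X.round(4))
# rack top by depth
for nm,Q,pic,m,c in(("top",P,p,mt,(370,500,195,260)),("scene",S["P"],S["p"].astype(int),ms,(130,290,300,410))):
    k=big(crop((abs(Q[...,2]-.05)<.006)&(pic.min(2)>120),*c)); k=cv2.morphologyEx(k.astype(np.uint8),cv2.MORPH_CLOSE,np.ones((3,3)))
    cs,hi=cv2.findContours(k,cv2.RETR_CCOMP,cv2.CHAIN_APPROX_NONE)
    o=max(cs,key=cv2.contourArea)[:,0]; W=ray(m,o,.05)[:,:2].astype(np.float32); rr=cv2.minAreaRect(W); print(nm,"rack",rr)
    for c_ in cs:
        if 40<cv2.contourArea(c_)<600: W=ray(m,c_[:,0],.05)[:,:2].astype(np.float32); print("  hole",cv2.minEnclosingCircle(W),c_[:,0].mean(0))
# carafe rim by depth
for nm,Q,m,c in(("top",P,mt,(125,170,225,270)),("scene",S["P"],ms,(445,485,185,215))):
    k=crop(abs(Q[...,2]-.134)<.006,*c); v,u=np.nonzero(k); W=ray(m,np.c_[u,v],.134)[:,:2].astype(np.float32)
    print(nm,"rim",len(u),cv2.minEnclosingCircle(W),cv2.fitEllipse(cv2.convexHull(W)) )
# guard top
k=crop(abs(P[...,2]-.2)<.012,60,230,180,300);v,u=np.nonzero(k);print("guard",len(u)); W=ray(mt,np.c_[u,v],.2)[:,:2].astype(np.float32); print(cv2.boxPoints(cv2.minAreaRect(W)))
o=robot.get_obs();print(R.from_quat(o["tool_rot"]).as_matrix().round(3))
g=big(crop((p.max(2)<60),265,300,300,335)); v,u=np.nonzero(g); print("plug",len(u),ray(mt,[u.mean(),v.mean()],.05))
E
```

```text
table z 0.0015125501577724076
handle rect px ((287.7884216308594, 285.5577087402344), (9.21745777130127, 35.300899505615234), 11.309932708740234) z max [0.05172331 0.05533073 0.05892435]
corners [[0.4807 0.0409 0.052 ]
 [0.546  0.0265 0.052 ]
 [0.5421 0.0094 0.052 ]
 [0.4769 0.024  0.052 ]]
top rack ((0.616402268409729, -0.25806087255477905), (0.17578217387199402, 0.0754820853471756), 89.39952850341797)
  hole ((0.6159251928329468, -0.30271846055984497), 0.01772381365299225) [457.44897959 226.93877551]
  hole ((0.6207271814346313, -0.2240440547466278), 0.029428260400891304) [415.83561644 224.98630137]
scene rack ((0.6188178062438965, -0.25590604543685913), (0.17556197941303253, 0.07864601165056229), 89.25885772705078)
  hole ((0.6183713674545288, -0.30087149143218994), 0.017475446686148643) [179.01851852 350.2962963 ]
top rim 174 ((0.5789464712142944, 0.2739192843437195), 0.020223021507263184) ((0.579138457775116, 0.2736705243587494), (0.037840425968170166, 0.04006950929760933), 148.4310760498047)
scene rim 178 ((0.5790339708328247, 0.29890990257263184), 0.0538204088807106) ((0.552821159362793, 0.3148699402809143), (0.05679365620017052, 0.16002248227596283), 38.022029876708984)
guard 1083
[[0.49919575 0.20353797]
 [0.63208157 0.18208393]
 [0.6579016  0.34201244]
 [0.5250158  0.36346647]]
[[-0.97   0.244 -0.001]
 [ 0.244  0.97  -0.002]
 [ 0.    -0.002 -1.   ]]
plug 206 [[0.45615157 0.03627545 0.05      ]]
```

Call:
{"op": "move_arm", "data": {"motion": "1 -0.8 -0.8 0 -0.009; 1 -0.8 -0.8 0 -0.009; 1 -0.8 -0.8 0 -0.009; 1 -0.8 -0.8 0 -0.009; 1 -0.8 -0.8 0 -0.009; 1 -0.8 -0.8 0 -0.009; 1 -0.8 -0.8 0 -0.009"}}

```text
time: 0.68
position: [0.2699, 0.4084, 0.2302]
tool_rot: [0.111, 0.994, -0.001, -0.0]
ft_force: [0.3, 0.2, -0.6]
grip_width: 0.0872
grip_force: 0.0
```

Call:
{"op": "move_arm", "data": {"motion": "1 -0.8 -0.8 0 0; 1 -0.8 -0.8 0 0; 1 -0.8 -0.8 0 0; 1 -0.8 -0.8 0 0; 1 -0.8 -0.8 0 0; 1 -0.8 -0.8 0 0; 1 -0.8 -0.8 0 0"}}

```text
time: 1.27
position: [0.3929, 0.219, 0.2306]
tool_rot: [0.111, 0.994, -0.0, 0.001]
ft_force: [0.4, -0.1, 0.2]
grip_width: 0.0872
grip_force: 0.0
```

Call:
{"op": "move_arm", "data": {"motion": "1 -0.8 -0.7 0.2 0; 1 -0.8 -0.7 0.2 0; 1 -0.8 -0.7 0.2 0; 1 -0.8 -0.7 0.2 0; 1 -0.8 -0.7 0.2 0; 1 -0.8 -0.7 0.2 0; 1 -0.8 -0.7 0.2 0; 1 -0.8 -0.7 0.2 0"}}

```text
time: 1.93
position: [0.5153, 0.0509, 0.19]
tool_rot: [0.109, 0.994, 0.0, -0.001]
ft_force: [-0.3, -0.6, 0.6]
grip_width: 0.0872
grip_force: 0.0
```

```bash
cat > g.py <<'E'
from h import *
import sys
a=list(map(float,sys.argv[1:4])); o=robot.get_obs()
print(o["time"],o["position"].round(4) if hasattr(o["position"],"round") else o["position"],"shift",toolmove(np.array(a)-o["position"],o).round(4))
y=R.from_quat(o["tool_rot"]).as_matrix()[:,1]; print("y ang",np.degrees(np.arctan2(y[1],y[0])),"q6",o["q"][5],"w",o["grip_width"],"gf",o["grip_force"],"F",np.round(o["ft_force"],2),"M",np.round(o["moment"],3))
E
python3 g.py .5176 .0239 .034
python3 - <<'E'
from h import *
m,p,d=cam("wrist"); cv2.imwrite("pics/w1.png",p[...,::-1])
E
```

```text
1.9333 [0.5153 0.0509 0.19  ] shift [-0.0427 -0.1299  0.7798]
y ang 77.46861489466774 q6 -1.4708897928312974 w 0.0871735482056411 gf 0.0 F [-0.28 -0.58  0.59] M [ 0.007  0.026 -0.005]
```

View pics/w1.png

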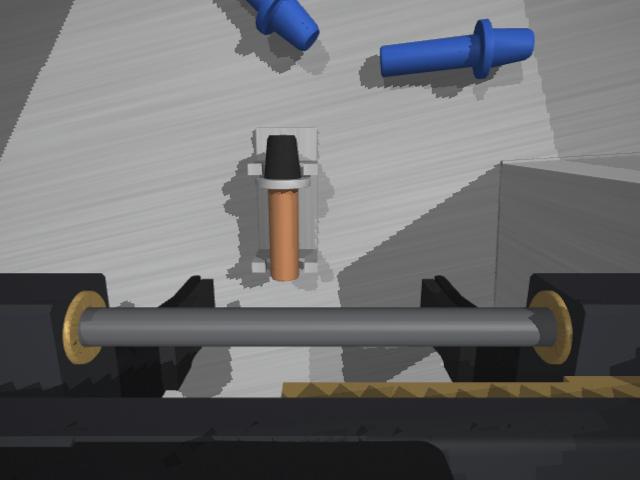

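The wrist view shows the stopper lined up with the hand. The plug is at (282,155), the collar at (284,183) and the handle end at (285,279).

```bash
python3 - <<'E'
from h import *
m,p,d=cam("wrist"); p=p.astype(int); k=big((p[...,0]>p[...,2]+40)&(p[...,0]>100)&(np.arange(480)[:,None]<300)&(np.arange(480)[:,None]>180)); v,u=np.nonzero(k)
for r in (v.min()+3,(v.min()+v.max())//2,v.max()-6): print(r,ray(m,[u[v==r].mean(),r],.055).round(4))
C=cloud(m,d)[k]; t=C[C[:,2]>.05]; print("x range",np.percentile(t[:,0],[1,99]),t.mean(0))
E
```

```text
194 [[0.4829 0.0344 0.055 ]]
236 [[0.5125 0.0268 0.055 ]]
275 [[0.5416 0.0201 0.055 ]]
x range [0.48183474 0.54582574] [0.51299119 0.02635428 0.05534444]
```

Call:
{"op": "move_arm", "data": {"motion": "1 -0.04 -0.13 0.2 0; 1 -0.04 -0.13 0.4 0; 1 -0.04 -0.13 0.5 0; 1 -0.04 -0.13 0.5 0; 1 -0.04 -0.13 0.5 0"}}

```text
time: 2.45
position: [0.5167, 0.0241, 0.0902]
tool_rot: [0.108, 0.994, 0.0, -0.002]
ft_force: [-0.4, 0.2, 0.3]
grip_width: 0.087
grip_force: 0.0
```

Call:
{"op": "move_arm", "data": {"motion": "1 -0.01 0.007 0.14 0; 1 -0.01 0.007 0.28 0; 1 -0.01 0.007 0.28 0; 1 -0.01 0.007 0.28 0; -1 -0.01 0.007 0.28 0; -1 -0.01 0.007 0.28 0; -1 -0.01 0.007 0.28 0; -1 -0.01 0.007 0.28 0; -1 -0.01 0.007 0.28 0; -1 -0.01 0.007 0.28 0; -1 -0.01 0.007 0.28 0; -1 -0.01 0.007 0.28 0", "newtons": 4}}

```text
time: 3.45
position: [0.5205, 0.0234, 0.0346]
tool_rot: [0.109, 0.994, -0.0, -0.0]
ft_force: [-0.0, -0.3, 0.8]
grip_width: 0.0418
grip_force: 0.0
```

Call:
{"op": "move_arm", "data": {"motion": "-1 0 0 -0.05 0; -1 0 0 -0.1 0; -1 0 0 -0.2 0; -1 0 0 -0.3 0; -1 0 0 -0.4 0; -1 0 0 -0.5 0; -1 0 0 -0.5 0; -1 0 0 -0.5 0; -1 0 0 -0.5 0; -1 0 0 -0.5 0", "newtons": 4}}

```text
time: 4.28
position: [0.5197, 0.0235, 0.1339]
tool_rot: [0.109, 0.994, 0.0, -0.001]
ft_force: [0.4, -0.6, -0.2]
grip_width: 0.0004
grip_force: 0.0
```

```bash
python3 g.py .617 -.302 .2
python3 - <<'E'
from h import *
m,p,d=cam("wrist"); m2,q,d=cam("scene"); cv2.imwrite("pics/w2.png",np.hstack([cv2.resize(p,(400,300)),q[120:420,180:580]])[...,::-1])
E
```

```text
4.2833 [0.5197 0.0235 0.1339] shift [-0.8271 -1.4833 -0.3318]
y ang 77.47699848332526 q6 -1.522057043006214 w 0.0004272443212046779 gf 0.0 F [ 0.43 -0.57 -0.23] M [ 0.025 -0.03  -0.008]
```

View pics/w2.png

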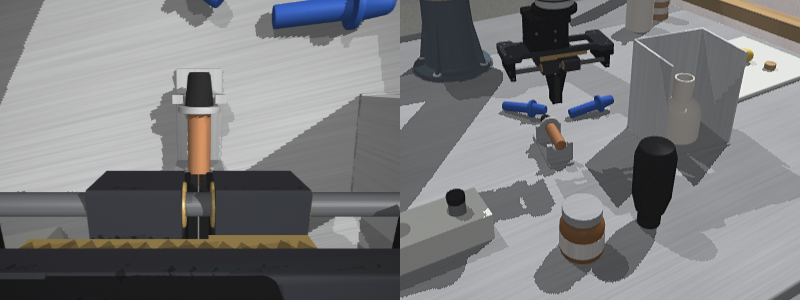

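The fingers closed too slowly, so the lift came up empty. The stopper still lies in the rest. I'll part-open and try the grasp again.

Call:
{"op": "move_arm", "data": {"motion": "0.1 0 0 0 0; 0.1 0 0 0 0; 0.1 0 0 0 0; 0.1 0 0 0 0; 0.1 0 0 0 0; 0.1 0 0 0 0; 0.1 0 0 0 0; 0.1 0 0.008 0.2 0; 0.1 0 0.008 0.2 0; 0.1 0 0.008 0.2 0", "newtons": 4}}

```text
time: 5.22
position: [0.5187, 0.0253, 0.0928]
tool_rot: [0.109, 0.994, 0.0, -0.003]
ft_force: [-0.2, 0.2, 0.3]
grip_width: 0.0469
grip_force: 0.0
```

```bash
python3 g.py .5185 .0255 .034
python3 - <<'E'
from h import *
m,p,d=cam("wrist"); p=p.astype(int); k=big((p[...,0]>p[...,2]+60)&(p[...,0]>120)&(np.arange(480)[:,None]<300)&(np.arange(480)[:,None]>120)); v,u=np.nonzero(k)
print(v.min(),v.max())
for r in (v.min()+3,(v.min()+v.max())//2,v.max()-6): print(r,ray(m,[u[v==r].mean(),r],.055).round(4))
E
```

```text
5.2167 [0.5187 0.0253 0.0928] shift [-0.0008  0.0008  0.2939]
y ang 77.48577408022977 q6 -1.5189880466503196 w 0.04691903612100981 gf 0.0 F [-0.23  0.2   0.25] M [0.008 0.017 0.016]
199 299
202 [[0.4828 0.035  0.055 ]]
249 [[0.505  0.0286 0.055 ]]
293 [[0.5263 0.0198 0.055 ]]
```

Call:
{"op": "move_arm", "data": {"motion": "0.1 0 0 0.15 0; 0.1 0 0 0.29 0; 0.1 0 0 0.29 0; 0.1 0 0 0.29 0; -1 0 0 0.29 0; -1 0 0 0.29 0; -1 0 0 0.29 0; -1 0 0 0.29 0; -1 0 0 0.29 0; -1 0 0 0.29 0; -1 0 0 0.29 0; -1 0 0 0.29 0", "newtons": 4}}

```text
time: 6.27
position: [0.5214, 0.0249, 0.0372]
tool_rot: [0.109, 0.994, -0.0, 0.001]
ft_force: [0.0, 0.2, 6.0]
grip_width: 0.0215
grip_force: 4.0
```

Call:
{"op": "move_arm", "data": {"motion": "-1 0 0 0 0; -1 0 0 0 0; -1 0 0 -0.05 0; -1 0 0 -0.1 0; -1 0 0 -0.2 0; -1 0 0 -0.3 0; -1 0 0 -0.4 0; -1 0 0 -0.5 0; -1 0 0 -0.5 0; -1 0 0 -0.5 0; -1 0 0 -0.5 0; -1 0 0 -0.5 0", "newtons": 4}}

```text
time: 7.27
position: [0.5198, 0.0251, 0.1356]
tool_rot: [0.109, 0.994, 0.0, -0.001]
ft_force: [-0.1, -0.1, -1.6]
grip_width: 0.0217
grip_force: 4.0
```

```bash
python3 g.py .617 -.302 .2
python3 - <<'E'
from h import *
m,p,d=cam("wrist"); m2,q,d=cam("scene"); cv2.imwrite("pics/w3.png",np.hstack([cv2.resize(p,(400,300)),q[50:350,180:580]])[...,::-1])
E
```

```text
7.2667 [0.5198 0.0251 0.1356] shift [-0.8281 -1.4913 -0.3239]
y ang 77.47737661810157 q6 -1.5189323946375055 w 0.021662297304419327 gf 3.999990014086876 F [-0.07 -0.05 -1.59] M [-0.015  0.001  0.043]
```

View pics/w3.png

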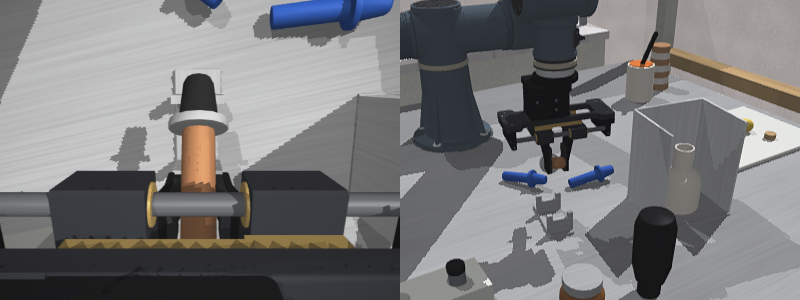

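The stopper is held by its handle and is still nearly level, with the plug towards the robot. I'll loosen the grip to 3 N and see whether it swings down.

```bash
cat > tilt.py <<'E'
from h import *
m,p,d=cam("wrist"); p=p.astype(int); C=cloud(m,d)
k=(p[...,0]>p[...,2]+50)&(p[...,0]>110)&(d>0)&(np.arange(480)[:,None]<320)
o=robot.get_obs(); gp=o["position"]+np.array([0,0,.011])
k&=np.linalg.norm(C-gp,axis=-1)<.11; 
if k.sum()>20:
    k=big(k);v,u=np.nonzero(k)
    L=np.array([np.median(C[r][k[r]],0) for r in range(v.min(),v.max()+1) if k[r].sum()>3])
    L=L[2:-4]; c=L.mean(0); w=np.linalg.svd(L-c)[2][0]; w*=np.sign(w[0]) 
    print("n",k.sum(),"centre-gp",(c-gp).round(4),"dir",w.round(3),"elev deg",np.degrees(np.arcsin(w[2])))
print("grip",o["position"].round(4),o["grip_width"],o["grip_force"],o["ft_force"].round(2),o["time"])
E
python3 tilt.py
```

```text
n 5048 centre-gp [-0.0245  0.0059 -0.0061] dir [ 0.873 -0.158  0.46 ] elev deg 27.41308762405512
grip [0.5201 0.025  0.1355] 0.021933473551483777 3.999956931001165 [ 0.22 -0.46 -0.26] 7.4167
```

Call:
{"op": "move_arm", "data": {"motion": "-1 0 0 0 0; -1 0 0 0 0; -1 0 0 0 0; -1 0 0 0 0; -1 0 0 -0.1 0; -1 0 0 -0.1 0; -1 0 0 -0.1 0", "newtons": 3}}

```text
time: 8.0
position: [0.5217, 0.0248, 0.1572]
tool_rot: [0.109, 0.994, -0.0, 0.001]
ft_force: [-0.1, -0.1, -0.9]
grip_width: 0.0216
grip_force: 3.0
```

```bash
python3 tilt.py
```

```text
n 4355 centre-gp [-0.0208  0.0052 -0.0117] dir [ 0.713 -0.116  0.691] elev deg 43.7177245332797
grip [0.521  0.0249 0.1566] 0.0218581554772724 3.000003753695637 [ 0.24 -0.3  -1.29] 8.05
```

It is pivoting under gravity, from 27° to 44°. I'll carry it towards the rack at this light grip.

Call:
{"op": "move_arm", "data": {"motion": "-1 0 0 -0.1 0; -1 0 0 -0.22 0; -1 -0.2 -0.3 -0.22 0; -1 -0.3 -0.5 -0.22 0; -1 -0.4 -0.7 -0.22 0; -1 -0.4 -0.75 -0.22 0; -1 -0.4 -0.75 -0.22 0; -1 -0.4 -0.75 -0.22 0", "newtons": 3}}

```text
time: 8.72
position: [0.5666, -0.1417, 0.1994]
tool_rot: [0.111, 0.994, -0.0, -0.0]
ft_force: [-0.6, 0.1, -0.5]
grip_width: 0.0221
grip_force: 3.0
```

```bash
python3 tilt.py; python3 g.py .617 -.302 .2
```

```text
n 3736 centre-gp [-0.0189  0.0027 -0.0162] dir [ 0.564 -0.125  0.816] elev deg 54.69869065564471
grip [ 0.5657 -0.1394  0.1993] 0.022086914133969737 3.0000194278545678 [-0.3  -0.16 -1.3 ] 8.7667
8.7667 [ 0.5657 -0.1394  0.1993] shift [-0.4287 -0.7366 -0.005 ]
y ang 77.32768328757817 q6 -1.783582233063817 w 0.022086914133969737 gf 3.0000194278545678 F [-0.3  -0.16 -1.3 ] M [-0.016  0.039 -0.011]
```

Call:
{"op": "move_arm", "data": {"motion": "-1 0 0 -0.2 0; -1 0 0 -0.2 0; -1 0 0 -0.1 0; -1 0 0 0 0; -1 0 0 -0.2 0; -1 0 0 -0.2 0; -1 0 0 -0.1 0; -1 0 0 0 0; -1 0 0 -0.2 0; -1 0 0 -0.2 0; -1 0 0 -0.1 0; -1 0 0 0 0", "newtons": 3}}

```text
time: 9.77
position: [0.5687, -0.1383, 0.2031]
tool_rot: [0.108, 0.994, -0.001, 0.004]
ft_force: [0.8, -0.3, -1.7]
grip_width: 0.0218
grip_force: 3.0
```

```bash
python3 tilt.py; python3 g.py .617 -.302 .2
```

```text
n 1980 centre-gp [-0.0105  0.0028 -0.0177] dir [ 0.198 -0.018  0.98 ] elev deg 78.5116481860948
grip [ 0.5652 -0.1369  0.1981] 0.021791628689035808 2.9998349893139675 [-1.22  1.   -3.55] 9.8167
9.8167 [ 0.5652 -0.1369  0.1981] shift [-0.4305 -0.7507 -0.0106]
y ang 77.56905984058504 q6 -1.7838212057383902 w 0.021791628689035808 gf 2.9998349893139675 F [-1.22  1.   -3.55] M [0.063 0.116 0.012]
```

Tilt is now 11° from vertical. I'll move over the hole, with one more small shake.

Call:
{"op": "move_arm", "data": {"motion": "-1 -0.1 -0.15 -0.1 0; -1 -0.2 -0.3 -0.1 0; -1 -0.3 -0.5 -0.05 0; -1 -0.35 -0.65 0 0; -1 -0.43 -0.75 0 0; -1 -0.43 -0.75 0 0; -1 -0.43 -0.75 0 0; -1 -0.43 -0.75 0 0; -1 -0.43 -0.75 0 0", "newtons": 3}}

```text
time: 10.57
position: [0.6178, -0.302, 0.2014]
tool_rot: [0.108, 0.994, 0.0, 0.0]
ft_force: [-0.0, -0.2, -0.8]
grip_width: 0.0218
grip_force: 3.0
```

```bash
python3 tilt.py; python3 g.py .617 -.302 .2
python3 - <<'E'
from h import *
m,p,d=cam("wrist"); m2,q,d2=cam("scene"); cv2.imwrite("pics/w4.png",np.hstack([cv2.resize(p,(400,300)),cv2.resize(q[130:430,50:350],(300,300))])[...,::-1])
C=cloud(m2,d2);np.savez("s4.npz",q=q,C=C)
E
```

```text
n 1684 centre-gp [-0.0133  0.0045 -0.0225] dir [ 0.161 -0.011  0.987] elev deg 80.71301424042458
grip [ 0.6178 -0.302   0.2014] 0.021624541180812116 2.9994506912771612 [ 0.73  0.06 -1.3 ] 10.6167
10.6167 [ 0.6178 -0.302   0.2014] shift [ 0.0041 -0.001   0.0071]
y ang 77.58723523470442 q6 -1.9711107755196888 w 0.021624541180812116 gf 2.9994506912771612 F [ 0.73  0.06 -1.3 ] M [ 0.02  -0.036 -0.025]
```

View pics/w4.png

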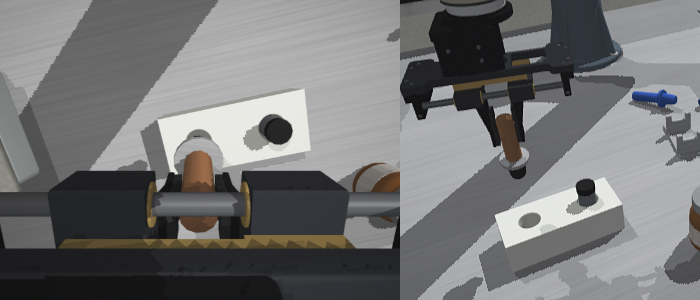

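The wrist and scene views show the stopper nearly upright over the rack. Its collar is near scene pixel (164,290), and the plug leans slightly towards the robot.

```bash
python3 - <<'E'
from h import *
D=np.load("s4.npz");q=D["q"].astype(int);C=D["C"]
near=np.linalg.norm(C[...,:2]-[.617,-.302],axis=-1)<.06
h=near&(q[...,0]>q[...,2]+35)&(C[...,2]>.1); h=big(h); print("handle z",np.percentile(C[h][:,2],[1,50,99]))
pl=near&(q.max(2)<60)&(C[...,2]>.07)&(C[...,2]<.16)
b=big(pl); X=C[b]; print("plug",b.sum(),np.percentile(X[:,2],[1,99]),X.mean(0)); v,u=np.nonzero(b); print(u.mean(),v.min(),v.max())
co=near&(q.min(2)>95)&(C[...,2]>.1)&(C[...,2]<.18); b=big(co); print("collar",b.sum(),C[b].mean(0),np.percentile(C[b][:,2],[1,99]))
E
```

```text
handle z [0.28792857 0.29213641 0.29513622]
plug 141 [0.12572751 0.14532234] [ 0.61541225 -0.29996026  0.13594324]
168.11347517730496 296 308
collar 152 [ 0.61748173 -0.2902307   0.15979682] [0.15483073 0.16555642]
```

Call:
{"op": "move_arm", "data": {"motion": "-1 -0.04 0.01 0.05 0; -1 -0.04 0.01 0.15 0; -1 -0.04 0.01 0.25 0; -1 -0.04 0.01 0.3 0; -1 -0.04 0.01 0.3 0; -1 -0.04 0.01 0.3 0"}}

```text
time: 11.22
position: [0.6261, -0.3033, 0.1397]
tool_rot: [0.109, 0.994, 0.0, -0.001]
ft_force: [1.1, -1.1, -0.2]
grip_width: 0.022
grip_force: 3.0
```

```bash
python3 tilt.py; python3 - <<'E'
from h import *
m,q,d=cam("scene"); a=q[230:380,110:310]; cv2.imwrite("pics/w5.png",cv2.resize(a,None,fx=3,fy=3)[...,::-1])
E
```

```text
n 1703 centre-gp [-0.0136  0.0053 -0.0225] dir [0.176 0.01  0.984] elev deg 79.86954221964703
grip [ 0.6267 -0.3038  0.1408] 0.022130594981074555 2.9997496475698426 [ 0.93  0.18 -0.33] 11.2667
```

View pics/w5.png

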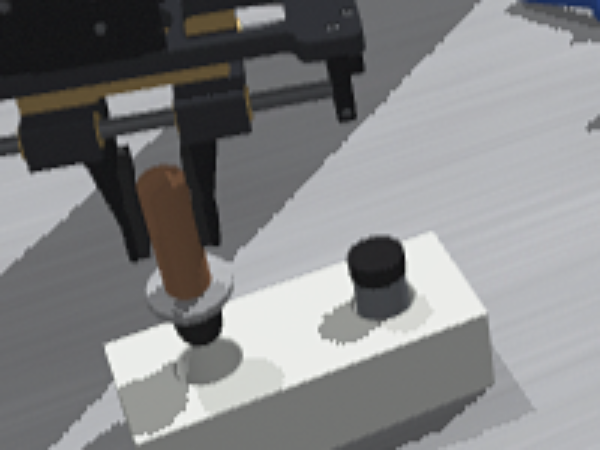

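The plug is about 14 mm above the hole and lined up with it, at crop pixel (200,335) against the hole at (212,360). I'll lower it.

Call:
{"op": "move_arm", "data": {"motion": "-1 0 0.005 0.05 0; -1 0 0.005 0.1 0; -1 0 0.005 0.14 0; -1 0 0.005 0.14 0; -1 0 0.005 0.14 0"}}

```text
time: 11.73
position: [0.6257, -0.3023, 0.1114]
tool_rot: [0.109, 0.994, 0.001, -0.001]
ft_force: [0.6, 0.2, -0.7]
grip_width: 0.0215
grip_force: 3.0
```

```bash
python3 tilt.py;  python3 g.py .617 -.302 .1
```

```text
n 1623 centre-gp [-0.013   0.0051 -0.0217] dir [0.161 0.013 0.987] elev deg 80.68365270288285
grip [ 0.6261 -0.3026  0.1121] 0.021467795974308233 2.9995401043561287 [ 0.5   0.47 -1.25] 11.7833
11.7833 [ 0.6261 -0.3026  0.1121] shift [ 0.0452 -0.007   0.0604]
y ang 77.47812663599488 q6 -1.9627439792386667 w 0.021467795974308233 gf 2.9995401043561287 F [ 0.5   0.47 -1.25] M [-0.018 -0.013  0.012]
```

Call:
{"op": "move_arm", "data": {"motion": "-1 0.015 0 0.02 0; -1 0.03 0 0.04 0; -1 0.045 0 0.055 0; -1 0.05 0 0.065 0; -1 0.05 0 0.065 0; -1 0.05 0 0.065 0"}}

```text
time: 12.28
position: [0.6162, -0.3004, 0.0994]
tool_rot: [0.109, 0.994, 0.0, -0.0]
ft_force: [-0.6, 0.2, 0.1]
grip_width: 0.0218
grip_force: 3.0
```

```bash
python3 tilt.py;  python3 g.py .617 -.302 .098
```

```text
n 857 centre-gp [-0.0101  0.0049 -0.0214] dir [ 0.022 -0.004 -1.   ] elev deg -88.70532790259948
grip [ 0.6164 -0.3005  0.0995] 0.02156870810711763 2.99978943367023 [ 0.25 -0.41 -1.89] 12.3333
12.3333 [ 0.6164 -0.3005  0.0995] shift [-0.0046 -0.0068  0.0076]
y ang 77.47434382751152 q6 -1.968360580579746 w 0.02156870810711763 gf 2.99978943367023 F [ 0.25 -0.41 -1.89] M [-0.037 -0.013  0.031]
```

It now stands vertical. I'll lower the last few millimetres and release.

Call:
{"op": "move_arm", "data": {"motion": "-1 0 0 0.01 0; -1 0 0 0.02 0; -1 0 0 0.02 0; 0.1 0 0 0.02 0; 0.1 0 0 0.02 0; 0.1 0 0 0.02 0; 0.1 0 0 0.02 0; 0.1 0 0 0.02 0; 0.1 0 0 0.02 0; 0.1 0 0 0.02 0; 0.1 0 0 0.02 0; 0.1 0 0 0.02 0"}}

```text
time: 13.33
position: [0.6165, -0.3005, 0.0955]
tool_rot: [0.109, 0.994, -0.0, -0.0]
ft_force: [0.3, 0.6, -0.4]
grip_width: 0.0473
grip_force: 0.0
```

```bash
python3 g.py .617 -.302 .098; python3 - <<'E'
from h import *
m,q,d=cam("scene"); a=q[230:380,110:310]; cv2.imwrite("pics/w6.png",cv2.resize(a,None,fx=3,fy=3)[...,::-1])
q=q.astype(int);C=cloud(m,d); near=np.linalg.norm(C[...,:2]-[.617,-.302],axis=-1)<.045
for n,k in(("handle",big(near&(q[...,0]>q[...,2]+35)&(C[...,2]<.17))),("collar",near&(C[...,2]>.054)&(C[...,2]<.0575)&(q.min(2)>70))):
    X=C[k]; print(n,len(X),X.mean(0).round(4),np.percentile(X[:,2],[2,98]))
    for z in (.065,.08,.1,.115):
        s=X[abs(X[:,2]-z)<.004]
        if len(s)>5: print(z,s.mean(0).round(4))
E
```

```text
13.3333 [ 0.6165 -0.3005  0.0955] shift [-0.0038 -0.0066 -0.0124]
y ang 77.48075802048311 q6 -1.9683680056616215 w 0.04733305233230303 gf 0.0 F [ 0.33  0.64 -0.38] M [ 0.063  0.002 -0.017]
handle 461 [ 0.6242 -0.3036  0.1   ] [0.06083078 0.12769548]
0.065 [ 0.6257 -0.3041  0.065 ]
0.08 [ 0.626  -0.304   0.0795]
0.1 [ 0.6256 -0.3042  0.1001]
0.115 [ 0.6257 -0.3045  0.1149]
collar 194 [ 0.6235 -0.3008  0.0564] [0.05428218 0.05746741]
```

View pics/w6.png

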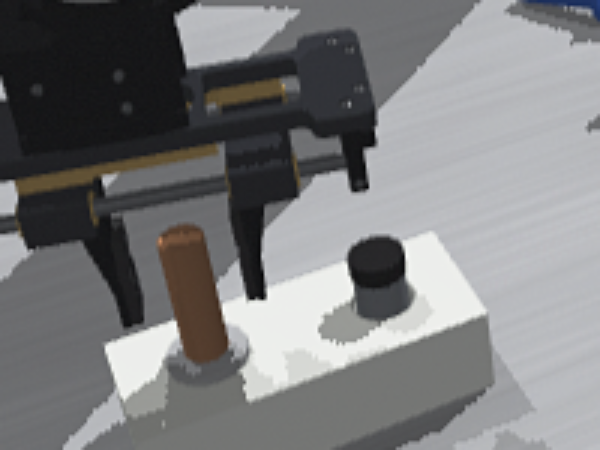

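The stopper stands upright in the hole with its collar flat and the fingers clear. It fits the model: its top is at 0.127 m and its axis near (0.617, -0.303). I'll regrip it firmly.

Call:
{"op": "move_arm", "data": {"motion": "0.1 0 -0.005 0.02 0; 0.1 0 -0.005 0.02 0; 0.1 0 -0.005 0.02 0; -1 0 -0.005 0.02 0; -1 0 -0.005 0.02 0; -1 0 -0.005 0.02 0; -1 0 -0.005 0.02 0; -1 0 -0.005 0.02 0; -1 0 -0.005 0.02 0; -1 0 -0.005 0.02 0; -1 0 -0.005 0.02 0; -1 0 -0.005 0.02 0", "newtons": 20}}

```text
time: 14.38
position: [0.6163, -0.3014, 0.0915]
tool_rot: [0.109, 0.994, 0.0, -0.0]
ft_force: [-0.3, 0.2, -0.9]
grip_width: 0.0214
grip_force: 20.0
```

Call:
{"op": "move_arm", "data": {"motion": "-1 0 0 0 0; -1 0 0 -0.05 0; -1 0 0 -0.15 0; -1 0 0 -0.3 0; -1 0 0 -0.5 0; -1 0 0 -0.7 0; -1 0 0 -0.9 0; -1 0 0 -1 0; -1 0 0 -1 0; -1 0 0 -1 0; -1 0 0 -1 0"}}

```text
time: 15.3
position: [0.6153, -0.3009, 0.2902]
tool_rot: [0.109, 0.994, 0.001, -0.001]
ft_force: [0.4, 0.2, -1.4]
grip_width: 0.0215
grip_force: 20.0
```

```bash
python3 tilt.py; python3 g.py .579 .274 .3
```

```text
n 859 centre-gp [-0.0092  0.0038 -0.0185] dir [ 0.007 -0.002  1.   ] elev deg 89.60652792511821
grip [ 0.6151 -0.3007  0.2892] 0.021240776019224798 19.99320710543543 [-0.82  0.04 -1.64] 15.35
15.35 [ 0.6151 -0.3007  0.2892] shift [ 0.7994  2.7661 -0.0452]
y ang 77.47626624934378 q6 -1.969738066835718 w 0.021240776019224798 gf 19.99320710543543 F [-0.82  0.04 -1.64] M [-0.106  0.027  0.   ]
```

Call:
{"op": "move_arm", "data": {"motion": "-1 0.05 0.15 -0.06 0; -1 0.1 0.35 -0.06 0; -1 0.16 0.55 -0.06 0; -1 0.22 0.75 -0.06 0; -1 0.27 0.92 -0.06 0; -1 0.27 0.92 -0.06 0; -1 0.27 0.92 -0.06 0"}}

```text
time: 15.93
position: [0.6024, -0.1077, 0.3015]
tool_rot: [0.107, 0.994, 0.0, -0.002]
ft_force: [0.4, -0.4, -0.8]
grip_width: 0.0212
grip_force: 20.0
```

Call:
{"op": "move_arm", "data": {"motion": "-1 0.05 0.15 0 -0.018; -1 0.1 0.35 0 -0.018; -1 0.16 0.55 0 -0.018; -1 0.22 0.75 0 -0.018; -1 0.27 0.92 0 -0.018; -1 0.27 0.92 0 -0.018; -1 0.27 0.92 0 -0.018"}}

```text
time: 16.52
position: [0.5905, 0.0816, 0.3022]
tool_rot: [0.08, 0.997, -0.001, -0.001]
ft_force: [0.7, 0.1, -1.3]
grip_width: 0.0217
grip_force: 20.0
```

```bash
python3 g.py .579 .274 .3
```

```text
16.5167 [0.5905 0.0816 0.3022] shift [0.2096 0.9406 0.0102]
y ang 80.85294934871271 q6 -1.4603566918033217 w 0.02168848425261028 gf 19.993042359128594 F [ 0.74  0.15 -1.29] M [-0.032 -0.041  0.022]
```

Call:
{"op": "move_arm", "data": {"motion": "-1 0.04 0.15 0 0; -1 0.08 0.35 0 0; -1 0.13 0.55 0 0; -1 0.17 0.75 0 0; -1 0.21 0.9 0 0; -1 0.21 0.94 0 0; -1 0.21 0.94 0 0; -1 0.21 0.94 0 0; -1 0.21 0.94 0 0"}}

```text
time: 17.27
position: [0.5804, 0.2708, 0.303]
tool_rot: [0.082, 0.997, -0.001, -0.0]
ft_force: [-0.1, 0.7, -1.2]
grip_width: 0.0211
grip_force: 20.0
```

```bash
python3 g.py .579 .274 .3; python3 - <<'E'
from h import *
m,q,d=cam("scene"); np.savez("s7.npz",q=q,C=cloud(m,d)); a=q[90:250,370:570]; cv2.imwrite("pics/w7.png",cv2.resize(a,None,fx=3,fy=3)[...,::-1])
E
```

```text
17.2667 [0.5804 0.2708 0.303 ] shift [0.0095 0.0148 0.0148]
y ang 80.55922953192014 q6 -1.1428229349983483 w 0.021062872331258364 gf 19.992890611756593 F [-0.07  0.65 -1.21] M [ 0.013  0.035 -0.013]
```

View pics/w7.png

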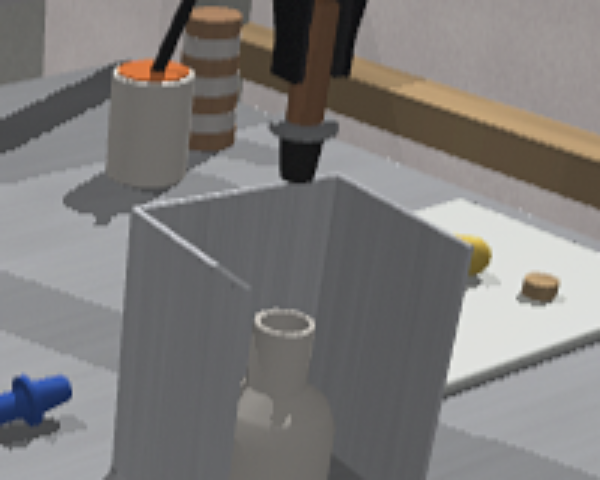

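The stopper is clear of the guard, with its collar at crop pixel (304,130) and its plug end at (298,178). The rim centre is at crop pixel (284,322).

```bash
python3 - <<'E'
from h import *
D=np.load("s7.npz");q=D["q"].astype(int);C=D["C"];m=robot.camera_model("scene")
near=np.linalg.norm(C[...,:2]-[.579,.274],axis=-1)<.045
k=near&(abs(C[...,2]-.134)<.006); k[:,:]&=True; k=big(k); v,u=np.nonzero(k)
W=ray(m,np.c_[u,v],.134)[:,:2].astype(np.float32); print("rim",len(u),cv2.minEnclosingCircle(W),cv2.fitEllipse(cv2.convexHull(W))[:2])
pl=big(near&(q.max(2)<70)&(C[...,2]>.2)&(C[...,2]<.27)); v,u=np.nonzero(pl); X=C[pl]; print("plug",pl.sum(),np.percentile(X[:,2],[1,99]),v.min(),v.max())
for r in range(v.min()+1,v.max(),3):
    z=np.median(C[r][pl[r]][:,2]); a=(u[v==r].min()+u[v==r].max())/2; s=np.median(C[r][pl[r]][:,:2],0); print(r,a,np.ptp(u[v==r])+1,z.round(4),ray(m,[a,r],z).round(4))
hd=big(near&(q[...,0]>q[...,2]+35)&(C[...,2]>.26)&(C[...,2]<.34)); 
for z in(.275,.285,.3):
    s=C[hd&(abs(C[...,2]-z)<.004)]; print("handle",z,len(s),s.mean(0).round(4))
E
```

```text
rim 173 ((0.5848324298858643, 0.2730259895324707), 0.026040546596050262) ((0.5847694277763367, 0.27279379963874817), (0.03926856443285942, 0.052469827234745026))
plug 181 [0.23348486 0.2613433 ] 135 150
136 470.0 15 0.2604 [[0.5866 0.2646 0.2604]]
139 469.5 14 0.2552 [[0.587  0.2638 0.2552]]
142 469.0 13 0.2491 [[0.586  0.2647 0.2491]]
145 469.0 13 0.2436 [[0.5868 0.2649 0.2436]]
148 469.0 11 0.2379 [[0.5869 0.2657 0.2379]]
handle 0.275 9 [0.5837 0.2609 0.2749]
handle 0.285 10 [0.5845 0.2619 0.2856]
handle 0.3 5 [0.5866 0.2622 0.3004]
```

```bash
python3 - <<'E'
from h import *
D=np.load("s7.npz");q=D["q"].astype(int);C=D["C"];m=robot.camera_model("scene")
print(ray(m,[464.7,197.3],.134))
near=np.linalg.norm(C[...,:2]-[.579,.274],axis=-1)<.03
k=big(near&(abs(C[...,2]-.134)<.003)); W=C[k][:,:2].astype(np.float32); print(k.sum(),cv2.minEnclosingCircle(W))
k=near&(C[...,2]>.1)&(C[...,2]<.125)&(q.min(2)>60); s=C[k]
# circle fit on the outer neck, radius 19.5 mm
from scipy.optimize import least_squares
s=s[((s[:,:2]-[.579,.274])@[.69,-.72])>0.003]
print(len(s),least_squares(lambda c:np.hypot(s[:,0]-c[0],s[:,1]-c[1])-.0195,[.579,.274],loss="soft_l1",f_scale=.002).x)
o=np.load("s7.npz"); 
k=(q.max(2)<70)&near&(C[...,2]>.235)&(C[...,2]<.262); s=C[k]; r=.0105+(s[:,2]-.235)*.11
print(len(s),least_squares(lambda c:np.hypot(s[:,0]-c[0],s[:,1]-c[1])-r,[.579,.274],loss="soft_l1",f_scale=.002).x)
E
python3 g.py .579 .274 .3
```

```text
[[0.58196904 0.27732641 0.134     ]]
119 ((0.582581102848053, 0.2759401798248291), 0.020774131640791893)
230 [0.58127552 0.27666521]
170 [0.58023658 0.27147917]
17.3167 [0.5803 0.2708 0.3031] shift [0.0091 0.0146 0.0157]
y ang 80.54464505924707 q6 -1.1426612934653415 w 0.021535842417942846 gf 19.992805779911578 F [ 0.7  -0.13 -1.23] M [ 0.035 -0.034 -0.019]
```

Call:
{"op": "move_arm", "data": {"motion": "-1 0.004 0.022 0.05 0; -1 0.004 0.022 0.15 0; -1 0.004 0.022 0.25 0; -1 0.004 0.022 0.35 0; -1 0.004 0.022 0.42 0; -1 0.004 0.022 0.44 0; -1 0.004 0.022 0.44 0; -1 0.004 0.022 0.44 0"}}

```text
time: 17.98
position: [0.58, 0.2775, 0.2158]
tool_rot: [0.081, 0.997, 0.0, 0.0]
ft_force: [0.0, -0.8, -1.2]
grip_width: 0.0213
grip_force: 20.0
```

```bash
python3 g.py .5803 .2753 .182; python3 - <<'E'
from h import *
from scipy.optimize import least_squares
m,q,d=cam("scene"); a=q[90:250,370:570]; cv2.imwrite("pics/w8.png",cv2.resize(a,None,fx=3,fy=3)[...,::-1])
q=q.astype(int);C=cloud(m,d);near=np.linalg.norm(C[...,:2]-[.58,.275],axis=-1)<.03
f=lambda s,r:least_squares(lambda c:np.hypot(s[:,0]-c[0],s[:,1]-c[1])-r,[.58,.275],loss="soft_l1",f_scale=.002).x
s=C[near&(C[...,2]>.1)&(C[...,2]<.125)&(q.min(2)>60)]; s=s[((s[:,:2]-[.58,.275])@[.69,-.72])>0.003]; print("neck",len(s),f(s,.0195))
s=C[(q.max(2)<70)&near&(C[...,2]>.147)&(C[...,2]<.174)]; print("plug",len(s),f(s,.0105+(s[:,2]-.147)*.11),s[:,2].min())
E
```

```text
17.9833 [0.58   0.2775 0.2158] shift [-0.0033 -0.0108  0.1689]
y ang 80.67382031285138 q6 -1.1351816623990703 w 0.02130599545177571 gf 19.99323725234717 F [ 0.04 -0.78 -1.18] M [ 0.022  0.026 -0.029]
neck 231 [0.58106524 0.27675726]
plug 145 [0.57930007 0.27873667] 0.14796850470675066
```

View pics/w8.png

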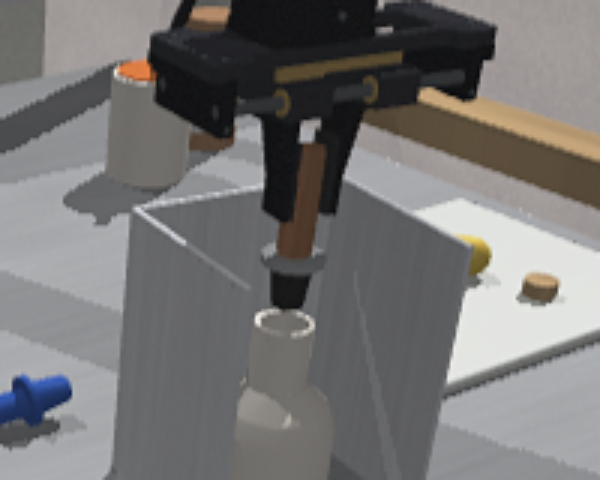

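The plug is just above the mouth, with residual offsets of about 2 mm. I'll correct that and lower it slowly.

Call:
{"op": "move_arm", "data": {"motion": "-1 -0.008 -0.01 0.01 0; -1 -0.008 -0.01 0.03 0; -1 -0.008 -0.01 0.05 0; -1 -0.008 -0.01 0.07 0; -1 -0.008 -0.01 0.09 0; -1 -0.008 -0.01 0.11 0; -1 -0.008 -0.01 0.13 0; -1 -0.008 -0.01 0.13 0; -1 -0.008 -0.01 0.13 0", "newtons": 10}}

```text
time: 18.78
position: [0.5805, 0.2757, 0.1891]
tool_rot: [0.081, 0.997, -0.0, -0.0]
ft_force: [1.0, -0.1, -1.0]
grip_width: 0.0216
grip_force: 10.0
```

```bash
python3 g.py .5803 .2753 .175
```

```text
18.7833 [0.5805 0.2757 0.1891] shift [ 0.0007 -0.0021  0.0704]
y ang 80.72125049442518 q6 -1.139061402390617 w 0.021596257527262283 gf 9.994911620160565 F [ 0.95 -0.1  -0.99] M [0.028 0.022 0.003]
```

Call:
{"op": "move_arm", "data": {"motion": "-1 0 0 0.01 0; -1 0 0 0.02 0; -1 0 0 0.03 0; -1 0 0 0.04 0; -1 0 0 0.05 0; -1 0 0 0.06 0; -1 0 0 0.065 0; -1 0 0 0.07 0; -1 0 0 0.07 0; -1 0 0 0.07 0"}}

```text
time: 19.62
position: [0.5808, 0.2757, 0.1756]
tool_rot: [0.081, 0.997, 0.0, 0.0]
ft_force: [-0.7, -0.1, -1.1]
grip_width: 0.0213
grip_force: 10.0
```

```bash
python3 g.py .5803 .2753 .175;  python3 tilt.py
```

```text
19.6167 [0.5808 0.2757 0.1756] shift [ 0.0022 -0.0024  0.0029]
y ang 80.72184614646085 q6 -1.1391292899092915 w 0.021296883128736798 gf 9.995066220872104 F [-0.67 -0.12 -1.12] M [ 0.029  0.037 -0.015]
n 631 centre-gp [-0.0087  0.005  -0.0191] dir [0.035 0.047 0.998] elev deg 86.62489663586204
grip [0.5808 0.2757 0.1756] 0.021740418928261788 9.994980746414512 [-0.22  0.33 -0.66] 19.6667
```

Call:
{"op": "move_arm", "data": {"motion": "-1 0 0 0.004 0; -1 0 0 0.008 0; -1 0 0 0.012 0; -1 0 0 0.012 0; -1 0 0 0.012 0", "newtons": 5}}

```text
time: 20.08
position: [0.5812, 0.2758, 0.1747]
tool_rot: [0.081, 0.997, 0.0, 0.001]
ft_force: [-0.9, -0.9, 6.2]
grip_width: 0.0218
grip_force: 5.0
```

```bash
python3 g.py .5803 .2753 .175; python3 - <<'E'
from h import *
m,q,d=cam("scene"); a=q[90:250,370:570]; cv2.imwrite("pics/w9.png",cv2.resize(a,None,fx=3,fy=3)[...,::-1])
E
```

```text
20.0833 [0.5812 0.2758 0.1747] shift [ 0.004  -0.003  -0.0015]
y ang 80.72548687419732 q6 -1.1391143053942152 w 0.021819367658551046 gf 5.000371214118786 F [-0.87 -0.95  6.21] M [-0.161  0.254 -0.016]
```

View pics/w9.png

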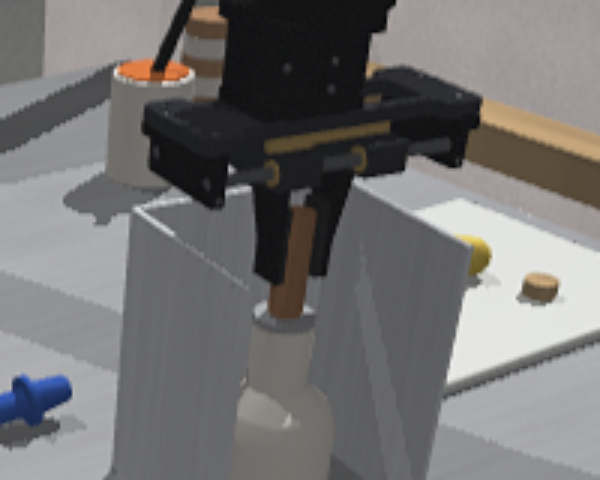

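The collar is down on the rim, with about 7 N of contact force. I'll release and withdraw straight up.

Call:
{"op": "move_arm", "data": {"motion": "0 0 0 -0.005 0; 0 0 0 -0.005 0; 0 0 0 -0.005 0; 0 0 0 -0.005 0; 0 0 0 -0.005 0; 0 0 0 -0.005 0; 0 0 0 -0.005 0; 0 0 0 -0.005 0"}}

```text
time: 20.8
position: [0.5807, 0.2757, 0.174]
tool_rot: [0.081, 0.997, -0.0, -0.0]
ft_force: [0.1, 0.1, -0.0]
grip_width: 0.0433
grip_force: 0.0
```

Call:
{"op": "move_arm", "data": {"motion": "0 0 0 -0.05 0; 0 0 0 -0.12 0; 0 0 0 -0.25 0; 0 0 0 -0.4 0; 0 0 0 -0.55 0; 0 0 0 -0.65 0; 0 0 0 -0.65 0; 0 0 0 -0.65 0"}}

```text
time: 21.47
position: [0.5814, 0.2759, 0.3063]
tool_rot: [0.081, 0.997, 0.001, 0.002]
ft_force: [0.9, -0.1, -0.4]
grip_width: 0.0436
grip_force: 0.0
```

```bash
python3 g.py .5803 .2753 .175; python3 - <<'E'
from h import *
from scipy.optimize import least_squares
m,q,d=cam("scene"); q=q.astype(int);C=cloud(m,d);near=np.linalg.norm(C[...,:2]-[.58,.275],axis=-1)<.03
f=lambda s,r:least_squares(lambda c:np.hypot(s[:,0]-c[0],s[:,1]-c[1])-r,[.58,.275],loss="soft_l1",f_scale=.002).x.round(4)
s=C[near&(C[...,2]>.1)&(C[...,2]<.125)&(q.min(2)>60)]; s=s[((s[:,:2]-[.58,.275])@[.69,-.72])>0.003]; print("neck",len(s),f(s,.0195))
h=big(near&(q[...,0]>q[...,2]+30)&(C[...,2]>.13)&(C[...,2]<.23)); X=C[h]; print("handle z",np.percentile(X[:,2],[1,99]).round(4))
for a,b in((.145,.17),(.18,.203)): s=X[(X[:,2]>a)&(X[:,2]<b)]; print(a,len(s),f(s,.011))
E
```

```text
21.4667 [0.5814 0.2759 0.3063] shift [ 0.0072 -0.0051  0.6564]
y ang 80.72376938140805 q6 -1.1391179419491078 w 0.043556840411477296 gf 0.0 F [ 0.91 -0.08 -0.36] M [-0.015 -0.004  0.052]
neck 226 [0.5813 0.277 ]
handle z [0.1443 0.2123]
0.145 132 [0.5802 0.2766]
0.18 128 [0.5805 0.2764]
```

The handle tops out at 0.212 m (0.210 expected), stands vertical and is about 1 mm off the neck's centre. The carafe hasn't moved. I'm handing in.

```bash
python3 -c "
from rig import robot; print(robot.hand_in())"
```

```text
the job is handed in; nothing more can be done
None
```

The stopper was stood in the rack's empty hole and released, then taken again by its handle and lowered into the carafe's neck until the collar sat on the rim; the job was handed in at about 21.5 s, with no verdict returned.

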